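Hang the cutter basket on the bench rinser and hold its rinse valve open

ROBOT

A 7-joint arm with a two-finger parallel gripper is mounted at the origin on the work surface. World frame = base frame: x ahead of the robot, y to its left, z up, the work surface at z = 0. Lengths are in m, angles in rad, forces in N, time in s.
With the tool pointing down it reaches from about 0.4 to 0.85 m from the base axis. Payload 10.4 kg.
Tool frame: the origin (TCP) lies midway between the tips of the shut fingers; the grasp point (between the pads) lies 19 mm behind it; z points along the fingers, y is the line along which they close (so a half turn about z gives the same grasp; the last joint's range is limited). The gripper opens to 87 mm and grips with 3 to 60 N. Pads are 19 mm wide; open, the fingers measure 117 mm over their backs; the gripper's body (75 mm by 190 mm) begins 51 mm behind the grasp point.
Start: joints at [1.203, 0.332, -0.065, 1.46, 0.022, 1.35, -0.088], TCP at [0.211, -0.588, 0.223] pointing down, gripper open.
Joint ranges: [-2.6, 2.6], [-0.5, 2.12], [-1.47, 1.34], [0.16, 2.42], [-1.27, 4.41], [0.06, 2.06], [-2.6, 2.6]. Speed limits (rad/s): [2.22, 2.22, 2.79, 2.79, 3.14, 3.14, 3.14].

INTERFACE

Orientations are given as a unit quaternion [x, y, z, w].
In Python, from bench import r gives the robot as it stands.
- The arm moves only by the tool carry_out, never from a script. Its argument "steps" is a list that holds one entry, the list of rows, each a list of 6 numbers: the shift along the tool's x, y, z in cm, then the turn, a rotation vector about the tool's x, y, z in rad. In form: [[[dx, dy, dz, wx, wy, wz], ...]]. A call has 1 to 20 rows; each row is the pose to reach, as a shift and turn from the pose commanded when the call began, along the tool's axes at that moment; what a row does not reach only later rows make up. A row lasts 1/12 s, in which the tool goes at most 41.7 mm and 7.16 degrees, less where a joint would pass 70% of its speed; a pose out of reach is approached as far as the arm can. A call with a gripper value outside its range is refused whole. "hand" is the closure, from -1 (fully open) to 1 (shut), set as the call begins (left out, the last holds). The fingers move at their own pace and stop on an object; "squeeze" is the grip in N (left out, the last holds). Time passes only in rows, so rows that repeat a pose let the fingers close. It gives the time, the measured TCP pose, the force, the opening and the grip force at its end, in the units of the state.
- r.read_state(): the state, without advancing time (a new reading comes with each control period).
- r.camera(name): name is "side" or "top"; returns the picture (384x512x3 uint8, red, green, blue); there is no depth.
- r.camera_params(name): a dict with "fx", "fy", "cx", "cy" (pixels), "view" (4x4, takes a point from world to camera coordinates). Camera axes: x right, y up, looking along -z (the intrinsics and any distortion apply to the point x, -y, -z); pixel columns grow to the right and rows downward; lengths in m; the calibration is good to about 2 mm. A picture is of the moment at which its call begins. camera_params takes no time and is no camera call.
- r.close_job(): hands the job in; it is judged then, once.
The state is a dict: "time": time; "joint_positions": joint angles; "joint_vel": joint speeds; "joint_torque": joint torques, N m; "ee_pos": TCP position; "eef_rot": TCP orientation; "ft_force": force on the tool from outside, world axes, zero at the start; "torque": the same for the moment, N m; "width": finger opening in m; "grip_force": force on a finger pad.
Only numpy, scipy, OpenCV 4.12 (cv2) and the standard library are available. Lean on these libraries where they do the work, as an engineer would, in place of code of your own. Each camera call takes 0.05 s, during which the arm holds its last target. There are 200 camera calls.

TASK

Hang the wire basket by its handle on the rinser's two-armed hook, handle resting on both arms, and let go of it. Then, on top of the rinser, turn the knurled collar clockwise (seen from above) until its hidden keyways drop over the pin, and push it down fully home against the spring. Finish while still holding the collar pushed home, with the basket hanging and the things around left where they stand.

Things in the scene. Friction and masses are not known exactly. Their poses are not given: they have to be found in the camera images.
- basket_grip (a point): Centre of the black round grip (16 mm thick, 44 long along x) in the middle of the basket's stiff bail, 135 mm above the basket's underside (and above the table at the start). x runs along the bail's top bar, z up. The bail is an arch of 8 mm rod, 112 mm wide between rod centres, bare rod on both sides of the grip. Grip it from above, closing across the bar.
- basket: The round wire basket with pastry cutters in it: 94 mm across, 60 mm high (rim), about 0.22 kg, stiff bail handle rising above it. Origin at the centre of its underside, z up, x along the bail bar.
- hook_seat (a point): Where the centre of the basket's grip is when hung: midway between the two hook arms, 168 mm above the table. x along the rinser's face (bail bar along it, either way round), y out of the face, z up. The arms (8 mm rod, 38 mm to each side along x) run along y and dip in a V here; their tips, 28 mm out, rise 16 mm above it. Bring the basket in along -y from 90 mm out, bar 25 to 45 mm above this point so the arms pass under the bar and over the rim; then lower.
- rinser: Fixed bench rinser: white housing 260 mm (x) by 200 (y), flat top 137 mm above the table, hook on its front top edge, 14 mm high drip tray in front (the hung basket clears it by 19 mm), low white lidded cup (32 high, 72 across) on the top at x +80, y -140 mm. Origin on the table below the middle of its front face, 58 mm behind hook_seat; x along the face, y out of it, z up.
- collar: The knurled steel collar, a closed cap 52 mm across and 42 mm high, about 0.18 kg, sitting loose on an upright post on top of the rinser. Origin at the centre of its underside, z up; the keyways stand at an unstated angle to its x and y axes.
- collar_mid (a point): Centre of the collar, 21 mm above its underside, 187 mm above the table at the start. Grip it from above across its diameter, upper half, any direction. Hidden keyways inside must meet a hidden cross pin 20 to 75 degrees clockwise (from above) of the start, within 5 degrees. Try with a 5 to 10 N push: if they miss, it stops within 1 mm; if they meet, it slides down 13 mm and its cap lands on the post.
- collar_home (a point): Where the collar's centre is when it is pushed fully home, 13 mm below where it starts, on the post's axis (174 mm above the table). Fixed to the rinser, same axes.
- valve (a joint): Travel (m) of the spring ring under the collar, 0 with the collar up, growing as it is pressed down; 0.013 with the collar fully home. Its spring pushes back with about 3.5 N at the top and 8 N at home, so a collar that is let go comes up again.
- beaker: Bystander, leave alone: plain steel cup without handle, 66 across, 60 high, standing on the table (mm). Origin at its underside.
- spray_bottle: Bystander, leave alone: white bottle, 60 across, 170 high (mm). Origin at its underside.
- card_stack: Bystander, leave alone: cardboard block 100 x 100 x 70 (mm). Origin at its underside.
- spatula: Bystander, leave alone: spatula lying on the table (mm). Origin at its underside.
- bowl: Bystander, leave alone: shallow steel bowl, 130 across, 50 high (mm). Origin at its underside.
- tub: Bystander, leave alone: white jar, 70 across, 80 high (mm). Origin at its underside.
- ring_mould: Bystander, leave alone: aluminium disc, 70 across, 40 high (mm). Origin at its underside.
Mind the look-alikes: they are no part of the job. Leave any blue or green look-alike of the basket alone. Leave any yellow look-alike of the collar alone.

How it is judged:
By the outcome, as a careful person would: the job done as asked, in the order asked, and still so for the second after the job is handed in, while the arm keeps its last pose, push and grip.
It also fails if it takes over 51 s, if anything falls off the work surface, if the arm or the gripper's body presses on something with over 40 N, if the wrist force passes 120 N, or if a joint passes its speed limit or range.

## Working session

There is one attempt and no reset: what is moved stays moved. The work goes in short steps, Python scripts to look and compute and a tool call to move; the robot and the scene stay as the last step left them, time stands still between calls to the robot, and variables do not carry over. Pictures are saved under pics/ and viewed, at most 10 in all, crops included, and the job is handed in when it is done.

Besides the shell and the picture viewer there is one more tool, called by a JSON object that holds its "name" and its "arguments", one argument or row to a line. carry_out: Moves the arm, as the interface text tells. Its arguments: {"type":"object","properties":{"steps":{"type":"array","items":{"type":"array","items":{"type":"array","items":{"type":"number"}}}},"hand":{"type":"number"},"squeeze":{"type":"number"}},"required":["steps"]}

```bash
ls; mkdir -p pics; cat > h.py <<'E'
from bench import r
import numpy as np, cv2
from scipy.spatial.transform import Rotation as R
def snap(n,f):
    im=r.camera(n); cv2.imwrite(f'pics/{f}.png',im[:,:,::-1]); return im
def ray(n,u,v):
    p=r.camera_params(n); V=np.array(p['view'])
    d=np.array([(u-p['cx'])/p['fx'],-(v-p['cy'])/p['fy'],-1.])
    return -V[:3,:3].T@V[:3,3], V[:3,:3].T@d
def onz(n,u,v,z):
    o,d=ray(n,u,v); return o+d*(z-o[2])/d[2]
def proj(n,P):
    p=r.camera_params(n); V=np.array(p['view']); c=V[:3,:3]@np.array(P)+V[:3,3]
    return np.array([p['cx']+p['fx']*c[0]/-c[2], p['cy']+p['fy']*-c[1]/-c[2]])
def tri(n1,p1,n2,p2):
    o1,d1=ray(n1,*p1);o2,d2=ray(n2,*p2)
    s=np.linalg.lstsq(np.c_[d1,-d2],o2-o1,rcond=None)[0]
    a=o1+d1*s[0];b=o2+d2*s[1]; return (a+b)/2,np.linalg.norm(a-b)
def totool(P,frm=None):
    s=r.read_state(); return R.from_quat(s['eef_rot']).inv().apply(np.array(P)-np.array(s['ee_pos']))*100
E
python3 - <<'E'
from h import *
a=snap('side','s0');b=snap('top','t0')
for n in('side','top'): print(r.camera_params(n))
s=r.read_state();print(s);print(R.from_quat(s['eef_rot']).as_matrix().round(3))
E
```

```text
pics
{'fx': 352.48915035820704, 'fy': 352.48915035820704, 'cx': 254.47045293892762, 'cy': 184.73456374038054, 'view': array([[-0.75128426, -0.6599113 , -0.00943588,  0.35191848],
       [ 0.50783757, -0.58716716,  0.63034573, -0.34745264],
       [-0.42151271,  0.46877693,  0.77625719, -1.08117322],
       [ 0.        ,  0.        ,  0.        ,  1.        ]])}
{'fx': 400.06589988995836, 'fy': 400.06589988995836, 'cx': 258.1459012342696, 'cy': 185.7330775032188, 'view': array([[ 0.01810325, -0.99978728,  0.00988296, -0.03641147],
       [ 0.99939816,  0.01838697,  0.02941488, -0.48032124],
       [-0.02959034,  0.00934451,  0.99951843, -1.22887104],
       [ 0.        ,  0.        ,  0.        ,  1.        ]])}
{'time': 0.1, 'joint_positions': array([ 1.20338876,  0.3328127 , -0.06465499,  1.46088182,  0.02163487,
        1.34990793, -0.08849563]), 'joint_vel': array([ 6.20920615e-04, -2.53274220e-03,  2.01918744e-03, -2.55027043e-03,
       -9.12383415e-04,  6.66923514e-04,  7.12904556e-05]), 'joint_torque': array([ 8.10764195e-04, -6.24548435e+01,  2.44233274e-02, -3.90717459e+01,
       -6.13990612e-02,  3.66491417e-02,  1.07641038e-04]), 'ee_pos': array([ 0.2110971 , -0.58788896,  0.2218192 ]), 'eef_rot': array([ 9.85175955e-01,  1.71545640e-01, -1.66140142e-04, -6.35729390e-04]), 'ft_force': array([-0.96296617,  0.3927811 , -0.44772167]), 'torque': array([ 0.06769799, -0.00129973,  0.03770481]), 'grip_force': 0.0, 'width': 0.08689847422194237}
[[ 0.941  0.338 -0.001]
 [ 0.338 -0.941  0.001]
 [-0.    -0.001 -1.   ]]
```

View pics/s0.png

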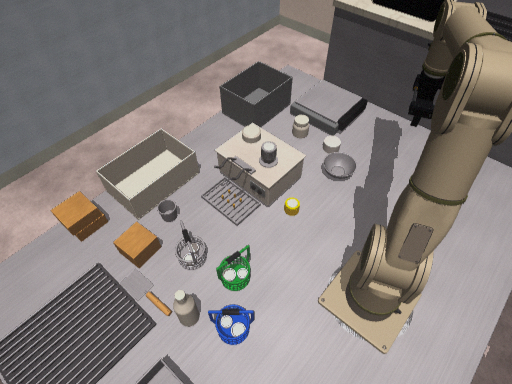

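View pics/t0.png

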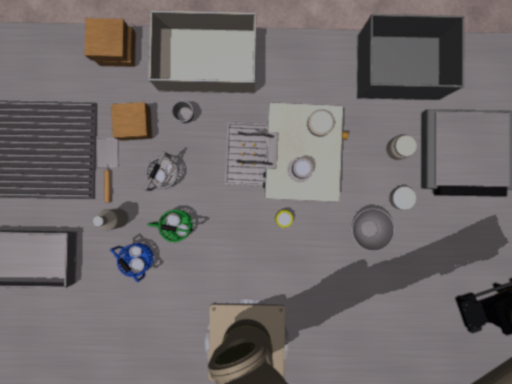

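The steel basket is at about top (163,172) and side (190,250). The rinser is at top (305,150) with its hook facing left, and the collar is at top (302,168) and side (268,150). I'll zoom in on these.

```bash
python3 - <<'E'
import cv2
t=cv2.imread('pics/t0.png');s=cv2.imread('pics/s0.png')
cv2.imwrite('pics/tc.png',cv2.resize(t[95:215,140:350],(798,456),interpolation=cv2.INTER_CUBIC))
cv2.imwrite('pics/sc.png',cv2.resize(s[115:275,150:310],(600,600),interpolation=cv2.INTER_CUBIC))
E
```

```text
(no output)
```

View pics/tc.png

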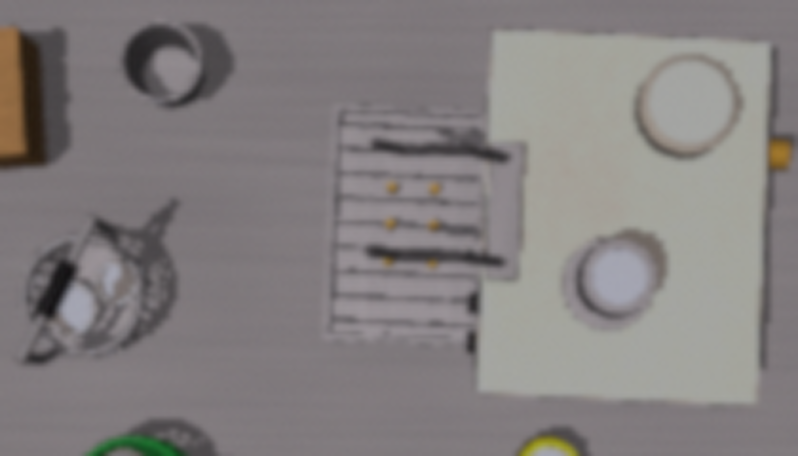

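View pics/sc.png

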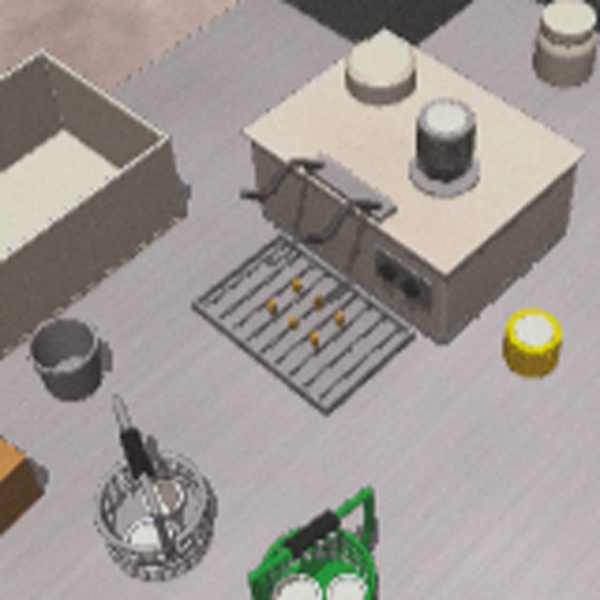

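```bash
python3 - <<'E'
from h import *
t=cv2.imread('pics/t0.png');s=cv2.imread('pics/s0.png')
T=lambda x,y:(140+(x+.5)/3.8-.5,95+(y+.5)/3.8-.5)
S=lambda x,y:(150+(x+.5)/3.75-.5,115+(y+.5)/3.75-.5)
def dark(im,x0,x1,y0,y1,th):
    m=(im[y0:y1,x0:x1].max(2)<th).astype(np.uint8)
    n,l,st,c=cv2.connectedComponentsWithStats(m,connectivity=8);i=1+np.argmax(st[1:,4])
    ys,xs=np.where(l==i);P=np.c_[xs+x0,ys+y0].astype(float)
    return cv2.minAreaRect(P.astype(np.float32)),P.mean(0),len(P)
gt=dark(t,145,166,158,182,45);gs=dark(s,178,194,224,248,50);print('grip',gt,gs)
g,e=tri('top',gt[1],'side',gs[1]);print(g,e,onz('top',*gt[1],.137),onz('side',*gs[1],.137))
a=onz('top',*T(73,263),.135);b=onz('top',*T(50,313),.135);print('bar ends',a,b,np.degrees(np.arctan2(*(a-b)[1::-1])))
print('bail feet/top ends T',onz('top',*T(25,358),.12),onz('top',*T(97,222),.12))
cs=[onz('top',*T(*c),.137)[:2] for c in[(492,30),(772,43),(757,403),(478,390)]]
print('corners',np.round(cs,4),[np.linalg.norm(cs[i]-cs[i-1]) for i in range(4)])
# collar top: bright disc
for n,(x,y) in(('top',T(620,277)),('side',S(446,118))):print('collar',onz(n,x,y,.208))
# tips of hooks
print('tips',onz('top',*T(375,146),.184),onz('top',*T(370,252),.184))
for n,L in(('side',[(384,30),(583,155),(448,274),(245,132)]),):print(n,[onz(n,*S(*c),.137)[:2].round(4) for c in L])
E
```

```text
grip (((154.29998779296875, 170.3999786376953), (3.5777087211608887, 13.863621711730957), 26.56505012512207), array([154.33333333, 170.51851852]), 54) (((185.8793182373047, 235.9482879638672), (12.4415864944458, 4.642383575439453), 68.19859313964844), array([185.85185185, 235.55555556]), 54)
[0.5140413  0.26140151 0.13583307] 0.00042169591926041245 [0.5138144  0.26095748 0.137     ] [0.51355067 0.26187355 0.137     ]
bar ends [0.53267685 0.24948801 0.135     ] [0.49591734 0.2652541  0.135     ] -23.214403183579623
bail feet/top ends T [0.46309746 0.28657361 0.12      ] [0.56455903 0.23616526 0.12      ]
corners [[ 0.7093 -0.0527]
 [ 0.7039 -0.2583]
 [ 0.4398 -0.2505]
 [ 0.4456 -0.0471]] [np.float64(0.2637562508320235), np.float64(0.20565411265302153), np.float64(0.2642011830304187), np.float64(0.20347427703637114)]
collar [ 0.52433532 -0.14070238  0.208     ]
collar [ 0.52454331 -0.13997496  0.208     ]
tips [0.61470036 0.02922497 0.184     ] [0.54037141 0.03125827 0.184     ]
side [array([ 0.7026, -0.2541]), array([ 0.4372, -0.2435]), array([ 0.4416, -0.0458]), array([ 0.7063, -0.0525])]
```

```bash
python3 - <<'E'
from h import *
S=lambda x,y:(150+(x+.5)/3.75-.5,115+(y+.5)/3.75-.5)
T=lambda x,y:(140+(x+.5)/3.8-.5,95+(y+.5)/3.8-.5)
print(tri('top',T(375,146),'side',S(243,195)),tri('top',T(370,252),'side',S(308,240)))
print(totool([.514,.2612,.215]))
E
```

```text
(array([0.61669627, 0.03053053, 0.17934788]), np.float64(0.0032985888187935597)) (array([0.54008129, 0.03075876, 0.17664442]), np.float64(0.0025200527126429642))
[ 57.20727611 -69.67228086   0.76691493]
```

{"name": "carry_out", "arguments": {
  "steps": [
    [[20,-24,-5,0,0,-0.8],[57.2,-69.7,0.8,0,0,-2.339],[57.2,-69.7,0.8,0,0,-2.339],[57.2,-69.7,0.8,0,0,-2.339],[57.2,-69.7,0.8,0,0,-2.339],[57.2,-69.7,0.8,0,0,-2.339],[57.2,-69.7,0.8,0,0,-2.339],[57.2,-69.7,0.8,0,0,-2.339],[57.2,-69.7,0.8,0,0,-2.339],[57.2,-69.7,0.8,0,0,-2.339],[57.2,-69.7,0.8,0,0,-2.339],[57.2,-69.7,0.8,0,0,-2.339],[57.2,-69.7,0.8,0,0,-2.339],[57.2,-69.7,0.8,0,0,-2.339],[57.2,-69.7,0.8,0,0,-2.339],[57.2,-69.7,0.8,0,0,-2.339],[57.2,-69.7,0.8,0,0,-2.339],[57.2,-69.7,0.8,0,0,-2.339],[57.2,-69.7,0.8,0,0,-2.339],[57.2,-69.7,0.8,0,0,-2.339]]
  ],
  "hand": -1
}}

```text
time: 1.77
ee_pos: [0.4913, 0.1978, 0.2157]
eef_rot: [0.225, 0.974, -0.0, 0.0]
ft_force: [0.4, -1.0, 0.5]
width: 0.0871
grip_force: 0.0
```

```bash
cat >> h.py <<'E'
def st(P=None,yaw=None):
    s=r.read_state();M=R.from_quat(s['eef_rot']).as_matrix()
    y=np.degrees(np.arctan2(M[1,1],M[0,1]))
    print('t',round(s['time'],2),'p',s['ee_pos'].round(4),'yaw_y',y.round(2),'z',M[:,2].round(3),'F',s['ft_force'].round(1),'w',round(s['width'],4),'g',round(s['grip_force'],1),'j',s['joint_positions'].round(2))
    if P is not None: print('shift',totool(P).round(2), 'turn', None if yaw is None else np.radians((y-yaw+180)%360-180).round(3))
E
python3 -c "
from h import *
st([.514,.2612,.215],64)"
```

```text
t 1.77 p [0.4913 0.1978 0.2157] yaw_y 64.05 z [ 0.001 -0.    -1.   ] F [ 0.4 -1.   0.5] w 0.0871 g 0.0 j [ 0.35  0.23 -0.92  1.69  0.19  1.32  0.5 ]
shift [0.73 6.69 0.07] turn 0.001
```

{"name": "carry_out", "arguments": {
  "steps": [
    [[0.4,3.4,0,0,0,0],[0.7,6.7,0,0,0,0],[0.7,6.7,0,0,0,0],[0.7,6.7,0,0,0,0],[0.7,6.7,0,0,0,0]]
  ]
}}

```text
time: 2.18
ee_pos: [0.514, 0.2588, 0.2152]
eef_rot: [0.227, 0.974, -0.0, -0.0]
ft_force: [0.8, -1.1, 0.2]
width: 0.0869
grip_force: 0.0
```

```bash
python3 -c "
from h import *
st([.514,.2612,.116],64)
a=snap('side','s1');b=snap('top','t1')
cv2.imwrite('pics/c1.png',np.hstack([cv2.resize(a[150:290,130:270],(400,400)),cv2.resize(b[110:230,100:220],(400,400))])[:,:,::-1])"
```

```text
t 2.18 p [0.514  0.2588 0.2152] yaw_y 63.77 z [-0.001 -0.001 -1.   ] F [ 0.8 -1.1  0.2] w 0.0869 g 0.0 j [ 0.19  0.36 -0.92  1.57  0.29  1.36  0.36]
shift [0.1  0.23 9.92] turn -0.004
```

View pics/c1.png

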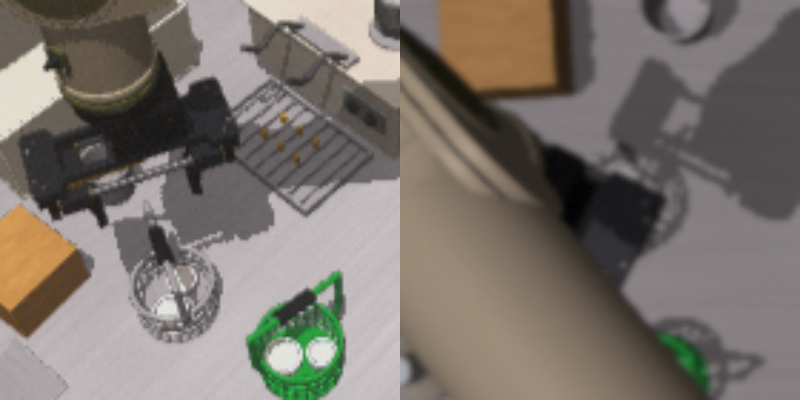

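The side view shows the open fingers straddling the line of the bail bar, square to it, so I'll descend and grip.

{"name": "carry_out", "arguments": {
  "steps": [
    [[0.1,0.2,2,0,0,0],[0.1,0.2,4,0,0,0],[0.1,0.2,6,0,0,0],[0.1,0.2,8,0,0,0],[0.1,0.2,9.9,0,0,0],[0.1,0.2,9.9,0,0,0],[0.1,0.2,9.9,0,0,0],[0.1,0.2,9.9,0,0,0]]
  ]
}}

```text
time: 2.95
ee_pos: [0.5149, 0.2611, 0.1182]
eef_rot: [0.227, 0.974, 0.0, 0.001]
ft_force: [0.7, -0.2, 0.7]
width: 0.0873
grip_force: 0.0
```

{"name": "carry_out", "arguments": {
  "steps": [
    [[0,0,0,0,0,0],[0,0,0,0,0,0],[0,0,0,0,0,0],[0,0,0,0,0,0],[0,0,0,0,0,0],[0,0,0,0,0,0],[0,0,0,0,0,0],[0,0,0,0,0,0]]
  ],
  "hand": 1,
  "squeeze": 25
}}

```text
time: 3.62
ee_pos: [0.5142, 0.2616, 0.1167]
eef_rot: [0.227, 0.974, -0.0, -0.0]
ft_force: [1.1, -0.4, -0.4]
width: 0.0409
grip_force: 0.0
```

```bash
python3 -c "
from h import *
st([.5775,.125,.215],88.5)"
```

```text
t 3.62 p [0.5142 0.2616 0.1167] yaw_y 63.77 z [-0. -0. -1.] F [ 1.1 -0.4 -0.4] w 0.0409 g 0.0 j [ 0.16  0.45 -0.88  1.68  0.37  1.18  0.3 ]
shift [-11.71  -9.45  -9.83] turn -0.432
```

{"name": "carry_out", "arguments": {
  "steps": [
    [[0,0,0,0,0,0],[0,0,0,0,0,0],[0,0,0,0,0,0],[0,0,0,0,0,0],[0,0,0,0,0,0],[0,0,0,0,0,0],[0,0,0,0,0,0],[0,0,0,0,0,0]]
  ]
}}

```text
time: 4.28
ee_pos: [0.5142, 0.2615, 0.1167]
eef_rot: [0.227, 0.974, -0.0, -0.0]
ft_force: [-0.2, -0.4, 0.5]
width: 0.0153
grip_force: 25.0
```

{"name": "carry_out", "arguments": {
  "steps": [
    [[0,0,-2,0,0,0],[0,0,-4,0,0,0],[0,0,-6,0,0,0],[0,0,-8,0,0,0],[0,0,-9.8,0,0,0],[-2,-1.6,-9.8,0,0,-0.08],[-4,-3.2,-9.8,0,0,-0.16],[-6,-4.8,-9.8,0,0,-0.24],[-8,-6.4,-9.8,0,0,-0.32],[-10,-8,-9.8,0,0,-0.4],[-11.7,-9.4,-9.8,0,0,-0.432],[-11.7,-9.4,-9.8,0,0,-0.432],[-11.7,-9.4,-9.8,0,0,-0.432],[-11.7,-9.4,-9.8,0,0,-0.432],[-11.7,-9.4,-9.8,0,0,-0.432],[-11.7,-9.4,-9.8,0,0,-0.432]]
  ]
}}

```text
time: 5.62
ee_pos: [0.5772, 0.1267, 0.2148]
eef_rot: [0.012, 1.0, 0.0, 0.0]
ft_force: [-0.4, 0.8, -3.2]
width: 0.0151
grip_force: 25.0
```

```bash
python3 -c "
from h import *
st([.5775,.11,.184],88.5)
a=snap('side','s2');b=snap('top','t2')
cv2.imwrite('pics/c2.png',np.hstack([cv2.resize(a[110:270,150:310],(400,400)),cv2.resize(b[90:230,150:290],(400,400))])[:,:,::-1])"
```

```text
t 5.62 p [0.5772 0.1267 0.2148] yaw_y 88.62 z [ 0.  0. -1.] F [-0.4  0.8 -3.2] w 0.0151 g 25.0 j [ 0.44  0.41 -0.94  1.53  0.33  1.37  1.02]
shift [-0.07 -1.67  3.08] turn 0.002
```

View pics/c2.png

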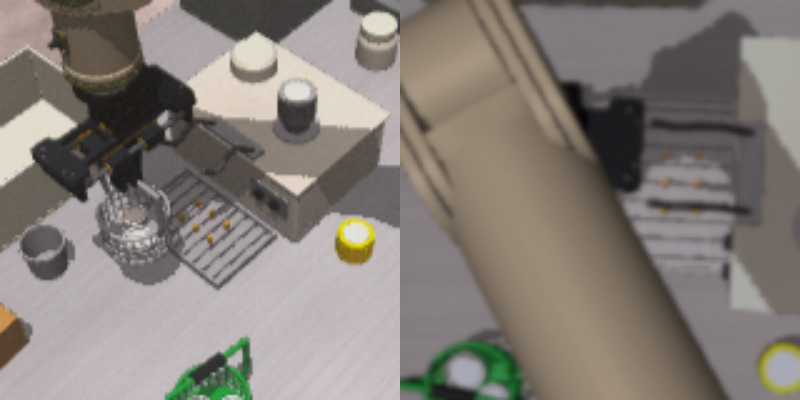

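{"name": "carry_out", "arguments": {
  "steps": [
    [[-0.1,-0.5,1,0,0,0],[-0.3,-1,2,0,0,0],[-0.3,-1.6,2.9,0,0,0],[-0.3,-1.6,2.9,0,0,0],[-0.3,-1.6,2.9,0,0,0],[-0.3,-2.5,2.9,0,0,0],[-0.3,-4,2.9,0,0,0],[-0.3,-5.5,2.9,0,0,0],[-0.3,-7,2.9,0,0,0],[-0.3,-8.5,2.9,0,0,0],[-0.3,-10,2.9,0,0,0],[-0.3,-11.2,2.9,0,0,0],[-0.3,-12.1,2.9,0,0,0],[-0.3,-12.1,2.9,0,0,0],[-0.3,-12.1,2.9,0,0,0],[-0.3,-12.1,2.9,0,0,0]]
  ]
}}

```text
time: 7.05
ee_pos: [0.5775, 0.0056, 0.1859]
eef_rot: [0.012, 1.0, 0.0, 0.0]
ft_force: [-0.3, 0.7, -2.2]
width: 0.0151
grip_force: 25.0
```

```bash
python3 -c "
from h import *
st([.5775,.005,.149],88.5)
a=snap('side','s3')
cv2.imwrite('pics/c3.png',cv2.resize(a[115:235,180:310],(780,600))[:,:,::-1])"
```

```text
t 7.05 p [0.5775 0.0056 0.1859] yaw_y 88.59 z [ 0.     0.001 -1.   ] F [-0.3  0.7 -2.2] w 0.0151 g 25.0 j [ 0.64  0.39 -0.91  1.6   0.31  1.3   1.23]
shift [-0.   -0.06  3.69] turn 0.002
```

View pics/c3.png

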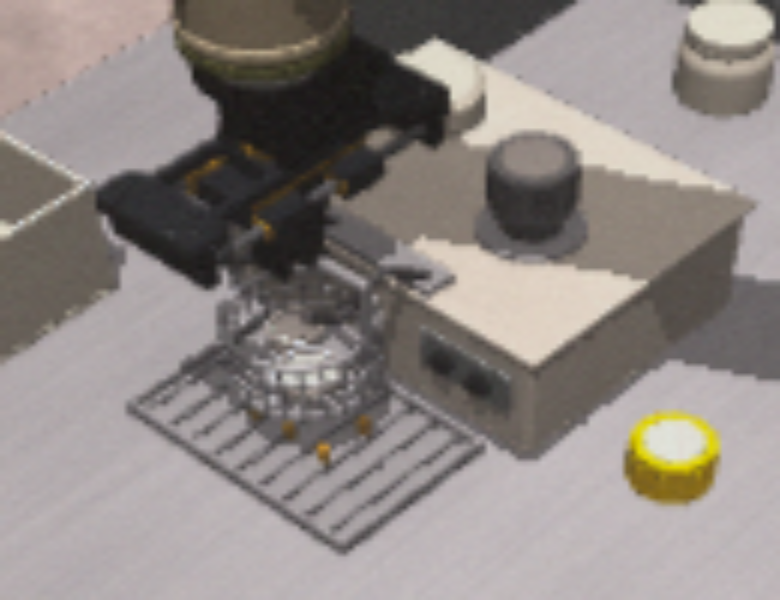

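The basket is in over the hook at about crop (300,340), so I'll lower it gently.

{"name": "carry_out", "arguments": {
  "steps": [
    [[0,0,0.6,0,0,0],[0,0,1.2,0,0,0],[0,0,1.8,0,0,0],[0,0,2.3,0,0,0],[0,0,2.7,0,0,0],[0,0,3.0,0,0,0],[0,0,3.3,0,0,0],[0,0,3.3,0,0,0],[0,0,3.3,0,0,0]]
  ]
}}

```text
time: 7.85
ee_pos: [0.5775, 0.0045, 0.1527]
eef_rot: [0.013, 1.0, -0.0, -0.0]
ft_force: [-0.1, 0.2, -2.6]
width: 0.0155
grip_force: 25.0
```

{"name": "carry_out", "arguments": {
  "steps": [
    [[0,0,0.2,0,0,0],[0,0,0.4,0,0,0],[0,0,0.4,0,0,0],[0,0,0.4,0,0,0]]
  ]
}}

```text
time: 8.18
ee_pos: [0.5778, 0.0046, 0.1492]
eef_rot: [0.013, 1.0, -0.0, 0.0]
ft_force: [-0.3, -0.9, 1.4]
width: 0.0153
grip_force: 25.0
```

```bash
python3 -c "
from h import *
st([.5775,.005,.149],88.5)"
```

```text
t 8.18 p [0.5778 0.0046 0.1492] yaw_y 88.52 z [ 0.001 -0.    -1.   ] F [-0.3 -0.9  1.4] w 0.0153 g 25.0 j [ 0.63  0.42 -0.89  1.65  0.34  1.24  1.21]
shift [0.03 0.04 0.02] turn 0.0
```

{"name": "carry_out", "arguments": {
  "steps": [
    [[0,0,0,0,0,0],[0,0,0,0,0,0],[0,0,0,0,0,0],[0,0,0,0,0,0],[0,0,0,0,0,0],[0,0,0,0,0,0],[0,0,0,0,0,0]]
  ],
  "hand": 0.1
}}

```text
time: 8.77
ee_pos: [0.5775, 0.0045, 0.1487]
eef_rot: [0.013, 1.0, -0.0, 0.0]
ft_force: [-0.3, -0.6, -0.6]
width: 0.0386
grip_force: 0.0
```

{"name": "carry_out", "arguments": {
  "steps": [
    [[0,0,-1,0,0,0],[0,0,-2.5,0,0,0],[0,0,-4,0,0,0],[0,0,-6,0,0,0],[0,0,-8,0,0,0],[0,0,-10,0,0,0],[0,0,-11,0,0,0],[0,0,-11,0,0,0],[0,0,-11,0,0,0]]
  ]
}}

```text
time: 9.52
ee_pos: [0.5775, 0.0045, 0.2586]
eef_rot: [0.013, 1.0, -0.0, 0.0]
ft_force: [-0.3, -0.1, -0.8]
width: 0.0395
grip_force: 0.0
```

```bash
python3 -c "
from h import *
st([.5244,-.1403,.26],88.5)"
```

```text
t 9.52 p [0.5775 0.0045 0.2586] yaw_y 88.52 z [ 0. -0. -1.] F [-0.3 -0.1 -0.8] w 0.0395 g 0.0 j [ 0.65  0.34 -0.93  1.5   0.27  1.44  1.26]
shift [  4.94 -14.61  -0.14] turn 0.0
```

{"name": "carry_out", "arguments": {
  "steps": [
    [[1,-3,0,0,0,0],[2,-6,0,0,0,0],[3,-9,0,0,0,0],[4,-12,0,0,0,0],[4.9,-14.6,0,0,0,0],[4.9,-14.6,0,0,0,0],[4.9,-14.6,0,0,0,0],[4.9,-14.6,0,0,0,0]]
  ],
  "hand": -1
}}

```text
time: 10.18
ee_pos: [0.5245, -0.1396, 0.2578]
eef_rot: [0.013, 1.0, 0.0, -0.001]
ft_force: [0.1, -0.2, 0.3]
width: 0.083
grip_force: 0.0
```

```bash
python3 -c "
from h import *
st([.5244,-.1403,.178],88.5)
a=snap('side','s4')
cv2.imwrite('pics/c4.png',cv2.resize(a[105:235,180:310],(600,600))[:,:,::-1])"
```

```text
t 10.18 p [ 0.5245 -0.1396  0.2578] yaw_y 88.54 z [-0.001  0.001 -1.   ] F [ 0.1 -0.2  0.3] w 0.083 g 0.0 j [ 0.94  0.23 -0.88  1.59  0.18  1.41  1.59]
shift [-0.01 -0.08  7.98] turn 0.001
```

View pics/c4.png

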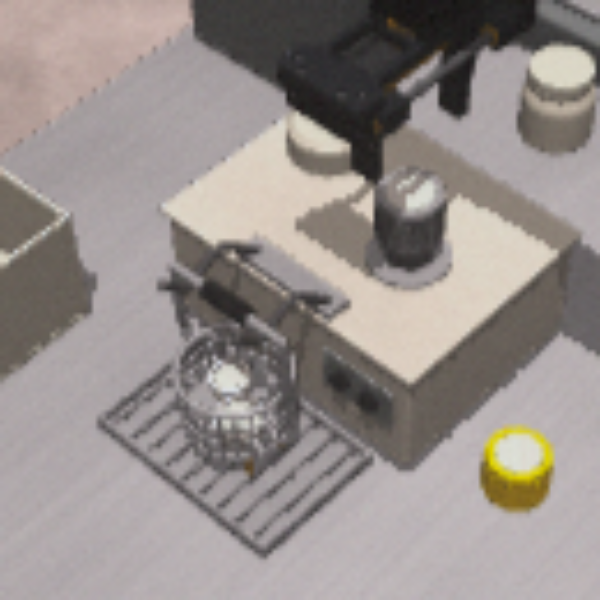

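The basket hangs on both arms at crop (225,300), and the fingers straddle the collar. I'll descend and grip.

{"name": "carry_out", "arguments": {
  "steps": [
    [[0,0,2,0,0,0],[0,0,4,0,0,0],[0,0,6,0,0,0],[0,0,7,0,0,0],[0,0,7.8,0,0,0],[0,0,7.8,0,0,0],[0,0,7.8,0,0,0]]
  ]
}}

```text
time: 10.82
ee_pos: [0.5251, -0.1397, 0.1811]
eef_rot: [0.012, 1.0, 0.0, 0.0]
ft_force: [-0.1, -1.0, 0.1]
width: 0.0873
grip_force: 0.0
```

{"name": "carry_out", "arguments": {
  "steps": [
    [[0,0,0,0,0,0],[0,0,0,0,0,0],[0,0,0,0,0,0],[0,0,0,0,0,0],[0,0,0,0,0,0],[0,0,0,0,0,0],[0,0,0,0,0,0],[0,0,0,0,0,0],[0,0,0,0,0,0],[0,0,0,0,0,0]]
  ],
  "hand": 1,
  "squeeze": 35
}}

```text
time: 11.65
ee_pos: [0.5248, -0.1402, 0.1808]
eef_rot: [0.013, 1.0, -0.0, 0.0]
ft_force: [-1.0, 0.0, 0.7]
width: 0.0515
grip_force: 35.0
```

```bash
python3 -c "
from h import *
st()"
```

```text
t 11.65 p [ 0.5248 -0.1402  0.1808] yaw_y 88.52 z [ 0. -0. -1.] F [-1.   0.   0.7] w 0.0515 g 35.0 j [ 0.92  0.29 -0.87  1.7   0.23  1.26  1.55]
```

{"name": "carry_out", "arguments": {
  "steps": [
    [[0,0,0,0,0,0.1],[0,0,0,0,0,0.2],[0,0,0,0,0,0.3],[0,0,0,0,0,0.36],[0,0,0,0,0,0.36],[0,0,0.1,0,0,0.36],[0,0,0.2,0,0,0.36],[0,0,0.2,0,0,0.36],[0,0,0.2,0,0,0.36]]
  ]
}}

```text
time: 12.4
ee_pos: [0.5251, -0.1402, 0.1798]
eef_rot: [0.19, 0.982, -0.0, 0.0]
ft_force: [-3.3, 0.8, 11.8]
width: 0.0513
grip_force: 35.0
```

```bash
python3 -c "
from h import *
st()"
```

```text
t 12.4 p [ 0.5251 -0.1402  0.1798] yaw_y 68.04 z [ 0.001 -0.001 -1.   ] F [-3.3  0.8 11.8] w 0.0513 g 35.0 j [ 0.88  0.28 -0.81  1.7   0.21  1.25  1.21]
```

{"name": "carry_out", "arguments": {
  "steps": [
    [[0,0,-0.02,0,0,0.05],[0,0,-0.02,0,0,0.1],[0,0,-0.02,0,0,0.1],[0,0,-0.02,0,0,0.1]]
  ]
}}

```text
time: 12.73
ee_pos: [0.5255, -0.1404, 0.1799]
eef_rot: [0.24, 0.971, -0.0, 0.001]
ft_force: [-0.9, 0.2, 9.5]
width: 0.0508
grip_force: 35.0
```

{"name": "carry_out", "arguments": {
  "steps": [
    [[0,0,0,0,0,0.05],[0,0,0,0,0,0.1],[0,0,0,0,0,0.1],[0,0,0,0,0,0.1]]
  ]
}}

```text
time: 13.07
ee_pos: [0.5256, -0.1405, 0.18]
eef_rot: [0.288, 0.958, -0.0, 0.001]
ft_force: [-0.1, -1.5, 7.1]
width: 0.051
grip_force: 35.0
```

{"name": "carry_out", "arguments": {
  "steps": [
    [[0,0,0.01,0,0,0.05],[0,0,0.02,0,0,0.1],[0,0,0.02,0,0,0.1],[0,0,0.02,0,0,0.1]]
  ]
}}

```text
time: 13.4
ee_pos: [0.5258, -0.1409, 0.1799]
eef_rot: [0.335, 0.942, -0.0, 0.002]
ft_force: [1.3, -1.5, 8.0]
width: 0.0517
grip_force: 35.0
```

{"name": "carry_out", "arguments": {
  "steps": [
    [[0,0,0,0,0,0.05],[0,0,0,0,0,0.1],[0,0,0,0,0,0.1],[0,0,0,0,0,0.1]]
  ]
}}

```text
time: 13.73
ee_pos: [0.5253, -0.1406, 0.1795]
eef_rot: [0.382, 0.924, -0.0, 0.001]
ft_force: [-2.1, -0.4, 7.7]
width: 0.0513
grip_force: 35.0
```

{"name": "carry_out", "arguments": {
  "steps": [
    [[0,0,0.02,0,0,0.05],[0,0,0.02,0,0,0.1],[0,0,0.02,0,0,0.1],[0,0,0.02,0,0,0.1]]
  ]
}}

```text
time: 14.07
ee_pos: [0.5249, -0.1403, 0.1786]
eef_rot: [0.427, 0.904, -0.0, 0.0]
ft_force: [0.9, -0.9, 2.5]
width: 0.0515
grip_force: 35.0
```

```bash
python3 -c "
from h import *
st()"
```

```text
t 14.07 p [ 0.5249 -0.1403  0.1786] yaw_y 39.42 z [ 0.001 -0.    -1.   ] F [ 0.9 -0.9  2.5] w 0.0515 g 35.0 j [ 0.82  0.26 -0.74  1.71  0.19  1.24  0.72]
```

The force fell to 2.5 N and the collar is 1.2 mm lower, so the keyways are meeting. I'll push down.

{"name": "carry_out", "arguments": {
  "steps": [
    [[0,0,0.1,0,0,0],[0,0,0.2,0,0,0],[0,0,0.3,0,0,0],[0,0,0.3,0,0,0],[0,0,0.3,0,0,0]]
  ]
}}

```text
time: 14.48
ee_pos: [0.5249, -0.1402, 0.1758]
eef_rot: [0.428, 0.904, 0.0, 0.0]
ft_force: [-0.7, 1.0, 5.7]
width: 0.0514
grip_force: 35.0
```

{"name": "carry_out", "arguments": {
  "steps": [
    [[0,0,0.1,0,0,0],[0,0,0.2,0,0,0],[0,0,0.3,0,0,0],[0,0,0.4,0,0,0],[0,0,0.5,0,0,0],[0,0,0.6,0,0,0],[0,0,0.7,0,0,0],[0,0,0.8,0,0,0],[0,0,0.85,0,0,0],[0,0,0.85,0,0,0],[0,0,0.85,0,0,0]]
  ]
}}

```text
time: 15.4
ee_pos: [0.5249, -0.1402, 0.1678]
eef_rot: [0.428, 0.904, -0.0, 0.0]
ft_force: [-2.7, 0.4, 10.2]
width: 0.0513
grip_force: 35.0
```

{"name": "carry_out", "arguments": {
  "steps": [
    [[0,0,0.05,0,0,0],[0,0,0.1,0,0,0],[0,0,0.1,0,0,0],[0,0,0.1,0,0,0]]
  ]
}}

```text
time: 15.73
ee_pos: [0.525, -0.1402, 0.1677]
eef_rot: [0.428, 0.904, -0.0, 0.0]
ft_force: [-6.9, 1.1, 19.0]
width: 0.0513
grip_force: 35.0
```

```bash
python3 -c "
from h import *
st()
a=snap('side','s5')
print(proj('side',[.5247,-.1402,.195]),proj('side',[.5247,-.1402,.208]))
cv2.imwrite('pics/c5.png',cv2.resize(a[105:235,180:310],(600,600))[:,:,::-1])"
```

```text
t 15.73 p [ 0.525  -0.1402  0.1677] yaw_y 39.35 z [ 0.001 -0.001 -1.   ] F [-6.9  1.1 19. ] w 0.0513 g 35.0 j [ 0.82  0.27 -0.74  1.72  0.2   1.22  0.72]
[268.49222114 148.73858482] [268.57365635 146.04364626]
```

View pics/c5.png

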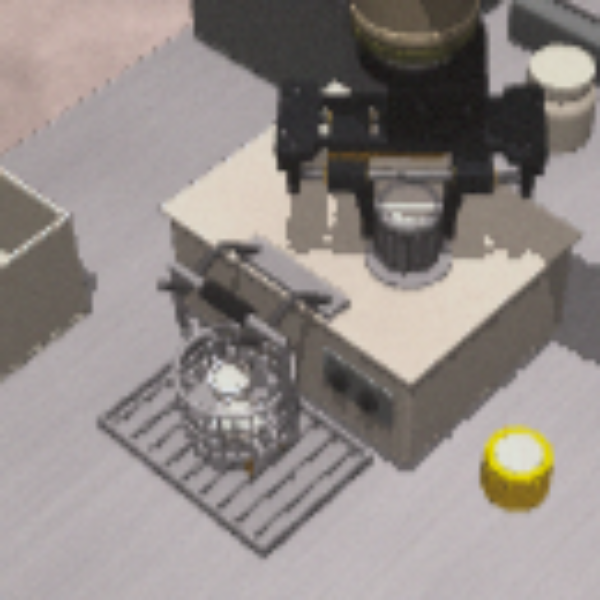

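The collar's top sits at crop (408,204), where the home position projects. The stop is firm at 19 N and the basket is still hanging, so I'll hand in.

```bash
python3 -c "
from bench import r
print(r.close_job())"
```

```text
the job is handed in; nothing more can be done
None
```

The basket hangs by its handle on both hook arms, and the collar was turned about 49° clockwise and is held pushed home (about 13 mm down, 19 N); the job was handed in at about 16 s, and no verdict came back.

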